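Spring open the knife drawer with the release pin

TASK

Take the release pin (the tool with the plain straight round handle) from the wooden stand and push it straight down through the round hole in the top of the steel knife box until the drawer springs open. Then put the pin back upright in its own hole in the stand, seated on its collar, and let go, leaving the drawer open.

Things in the scene. Friction and masses are not known exactly. Their poses are not given: they have to be found in the camera images.
- pin_grip (a point): Centre of the release pin's handle: upright plain wooden cylinder, 26 mm wide, 70 mm long; grip here. Its steel collar (44 mm wide, 6 mm thick; underside 41 mm below) rests on the stand. Then an 8 mm shank, 80 mm long: tip 121 mm below. 120-200 g. The two tools beside it, not needed (a 38 mm ball knob and a flat 50 x 16 mm handle), stand up to 55 mm above the stand's top: lift the tip over them.
- stand: Fixed block of light wood, 70 (its x) by 220 (its y) by 95 mm high; origin at the centre of its underside. Three upright round holes in a row along its y (at -70, 0, 70 mm), 22 mm wide with 3 mm bevel, 90 mm deep, one tool in each, in any order. The pin's own hole is the one it starts in.
- release_hole (a point): Mouth of the only round hole (22 mm, 3 mm bevel) in the 5 mm top of the grey steel knife box (fixed, 200 x 160 x 95 mm high, its axes). Dark slots beside it are vents. Inside, 40 mm below the mouth, is a flat 42 mm spring pad: pushed with 6 to 12 N it trips 8 mm down (tip 48 mm below the mouth), stops 14 mm down (54 mm) and springs back up.
- drawer (a joint): How far the box's drawer is out, in m: 0 shut and latched, 0.07 fully out. Once the latch trips, a spring drives it out of the box's front (its -x side, which faces away from the robot) within a second and it stays out.
Not all that is in view belongs to the job. Leave any yellow look-alike of the part that bears pin_grip alone.

How it is judged:
On the way:
1. the drawer springs open while the pin is down in the release hole (value of joint drawer above 0.01 m and horizontal distance between pin_grip and release_hole below 0.035 m and z of pin_grip in the frame of release_hole below 0.095 m).
At the end, for the whole second after the job is handed in: The drawer is out by more than 55 mm, and the released pin stands in its own hole in the stand, its handle within 20 mm of where it started and within 0.2 rad of upright (value of joint drawer above 0.055 m and distance of pin_grip from where it was at the start of the episode below 0.02 m and angle between pin_grip's own z axis and vertical below 0.2 rad); the robot touches nothing.
It also fails if it takes over 53 s, if anything falls off the work surface, if the arm or the gripper's body presses on something with over 40 N, if the wrist force passes 120 N, or if a joint passes its speed limit or range.

ROBOT

A 6-joint arm with a two-finger parallel gripper is mounted at the origin on the work surface. World frame = base frame: x ahead of the robot, y to its left, z up, the work surface at z = 0. Lengths are in m, angles in rad, forces in N, time in s.
With the tool pointing down it reaches from about 0.275 to 0.85 m from the base axis. Payload 5.2 kg.
Tool frame: the origin (TCP) lies on the centre line of the jaws, within the pads' length; the fingertips stand 17 mm ahead of it and the grasp point (between the pads) lies 2 mm behind it (arm.tcp_to_tips is the distance from the TCP to the fingertips, in m); x points along the fingers, y is the direction in which the jaws open and shut, and the axes are right-handed (so a half turn about x gives the same grasp; the last joint's range is limited). The gripper opens to 85 mm and grips with 20 to 120 N. Pads are 22 mm wide; open, the fingers measure 114 mm over their backs; the gripper's body (76 mm by 85 mm) begins 54 mm behind the grasp point. The pads swing forward as they close: fully open they stand 13 mm farther back than shut.
Start: joints at [1.115, 0.259, 1.535, -0, 1.348, -0.203], TCP at [0.138, 0.533, 0.248] pointing down, gripper open.
Joint ranges: [-3.14, 3.14], [-0.91, 2.08], [0.19, 2.58], [-1.22, 4.36], [0.22, 2.71], [-3.12, 3.12]. Speed limits (rad/s): [2.57, 2.57, 3.14, 3.14, 3.14, 3.14].

INTERFACE

Orientations are given as a unit quaternion [x, y, z, w].
In Python, from bench import arm gives the robot as it stands.
- The arm moves only by the tool move_arm, never from a script. Its arguments are lists of equal length, an entry for each row: "linear": the shift along the tool's x, y, z in units of 50 mm (1.0 is 50 mm), a list of three; "dr": the turn, a rotation vector about the tool's x, y, z in rad, a list of three; "jaw": the finger opening in mm, from 0 to 85.4. A call has 1 to 20 rows; each row is the pose to reach, as a shift and turn from the pose commanded when the call began, along the tool's axes at that moment; what a row does not reach only later rows make up. A row lasts 1/8 s, in which the tool goes at most 62.5 mm and 10.7 degrees, less where a joint would pass 70% of its speed; a pose out of reach is approached as far as the arm can. A call with a gripper value outside its range is refused whole. The fingers move at their own pace and stop on an object; "newtons" is the grip in N (left out, the last holds). Time passes only in rows, so rows that repeat a pose let the fingers close. It gives the time, the measured TCP pose, the force and the opening at its end, in the units of the state.
- arm.get_state(): the state, without advancing time (a new reading comes with each control period).
- arm.grab_frame(name): name is "scene" or "top" or "wrist"; returns a dict with "frame" (400x640x3 uint8, red, green, blue), "fx", "fy", "cx", "cy" (pixels), "extrinsics" (4x4, takes a point from camera to world coordinates); the wrist camera has in their place "T_tool_cam" (4x4, takes a point from camera to tool coordinates, whose origin is the TCP and whose axes are the tool frame's). Camera axes: x right, y down, z forward; pixel columns grow to the right and rows downward; lengths in m; the calibration is good to about 2 mm. A picture is of the moment at which its call begins: read the wrist's pose just before it. There is no depth.
- arm.sign_off(): hands the job in, once; it reports no verdict.
The state is a dict: "time": time; "joint_pos": joint angles; "qd": joint speeds; "joint_torque": joint torques, N m; "tool_pos": TCP position; "ee_rot": TCP orientation; "wrist_force": force on the tool from outside, world axes, zero at the start; "wrist_torque": the same for the moment, N m; "width": finger opening in m.
Only numpy, scipy, OpenCV 4.12 (cv2) and the standard library are available. Lean on these libraries where they do the work, as an engineer would, in place of code of your own. Each camera call takes 0.05 s, during which the arm holds its last target. There are 200 camera calls.

## Working session

There is one attempt and no reset: what is moved stays moved. The work goes in short steps, Python scripts to look and compute and a tool call to move; the robot and the scene stay as the last step left them, time stands still between calls to the robot, and variables do not carry over. Pictures are saved under pics/ and viewed, about 8 in all and at most 12, crops included, and the job is handed in when it is done.

Besides the shell and the picture viewer there is one more tool, called after "Emit:" as a command line: name --argument value ..., lists and objects as JSON in quotes. move_arm: Moves the arm, as the interface text tells. Its arguments: {"type":"object","properties":{"linear":{"type":"array","items":{"type":"array","items":{"type":"number"}}},"dr":{"type":"array","items":{"type":"array","items":{"type":"number"}}},"jaw":{"type":"array","items":{"type":"number"}},"newtons":{"type":"number"}},"required":["linear","dr","jaw"]}

```bash
mkdir -p pics; ls; python3 - <<'E'
from bench import arm
import cv2,numpy as np
np.set_printoptions(precision=4,suppress=True)
s=arm.get_state();print(s)
for n in("scene","top"):
    d=arm.grab_frame(n);cv2.imwrite(f"pics/{n}0.png",d["frame"][:,:,::-1]);print(n,d["fx"],d["fy"],d["cx"],d["cy"],d["extrinsics"])
E
```

```text
pics
{'time': 0.0, 'joint_pos': array([ 1.1152,  0.2593,  1.5361,  0.    ,  1.348 , -0.2028]), 'qd': array([-0.0011,  0.0001,  0.0018,  0.0015, -0.0005,  0.0002]), 'joint_torque': array([  0.0008, -44.6039, -29.0572,  -0.0001,   0.0119,  -0.    ]), 'tool_pos': array([0.1373, 0.5321, 0.2475]), 'ee_rot': array([ 0.0886,  0.7017, -0.0897,  0.7013]), 'wrist_force': array([-0.4066, -0.2047, -0.2138]), 'wrist_torque': array([ 0.0101,  0.0301, -0.0032]), 'width': 0.08536598640951376}
scene 458.82610721533626 458.82610721533626 320.8770271256778 197.30709882915835 [[-0.3996  0.7765 -0.4872  1.0009]
 [ 0.9166  0.3295 -0.2266  0.1688]
 [-0.0154 -0.5371 -0.8434  0.912 ]
 [ 0.      0.      0.      1.    ]]
top 472.6423708451079 472.6423708451079 322.8376640044252 197.41864010210855 [[-0.0024 -0.981   0.1942  0.3659]
 [-1.      0.0022 -0.0014 -0.0223]
 [ 0.0009 -0.1942 -0.981   0.9229]
 [ 0.      0.      0.      1.    ]]
```

View pics/scene0.png

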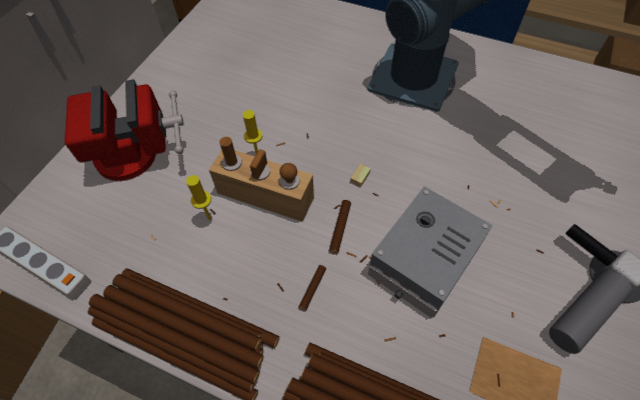

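View pics/top0.png

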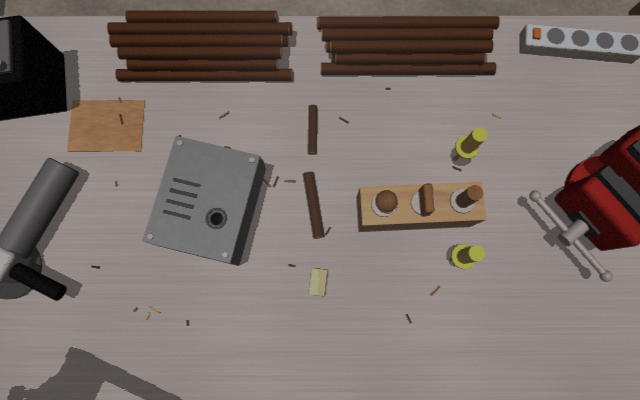

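The tool candidates, by top-view pixel: ball knob (386,202), flat handle (428,198) and plain round cylinder (468,198). The yellow look-alikes are at (470,145) and (468,256). The brown cylinder at (468,198) in the top view, or (228,152) in the scene view, fits the release pin. The box hole is at top (216,217), scene (426,219). I'll confirm with an enlarged crop.

```bash
python3 - <<'E'
import cv2,numpy as np
t=cv2.imread("pics/top0.png");s=cv2.imread("pics/scene0.png")
a=cv2.resize(t[120:280,350:500],None,fx=3.5,fy=3.5,interpolation=cv2.INTER_CUBIC)[:, :525]
b=cv2.resize(s[95:235,170:330],None,fx=3,fy=3,interpolation=cv2.INTER_CUBIC)
c=cv2.resize(t[130:270,140:270],None,fx=2.1,fy=2.1,interpolation=cv2.INTER_CUBIC)
o=np.zeros((560,800,3),np.uint8);o[:560,:525]=a[:560];o[:294,525:798]=c
cv2.imwrite("pics/c1.png",o)
o=np.zeros((420,800,3),np.uint8);o[:420,:480]=b
d=cv2.resize(s[180:320,365:495],None,fx=2.4,fy=2.4,interpolation=cv2.INTER_CUBIC);o[:336,480:792]=d
cv2.imwrite("pics/c2.png",o)
E
```

```text
(no output)
```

View pics/c1.png

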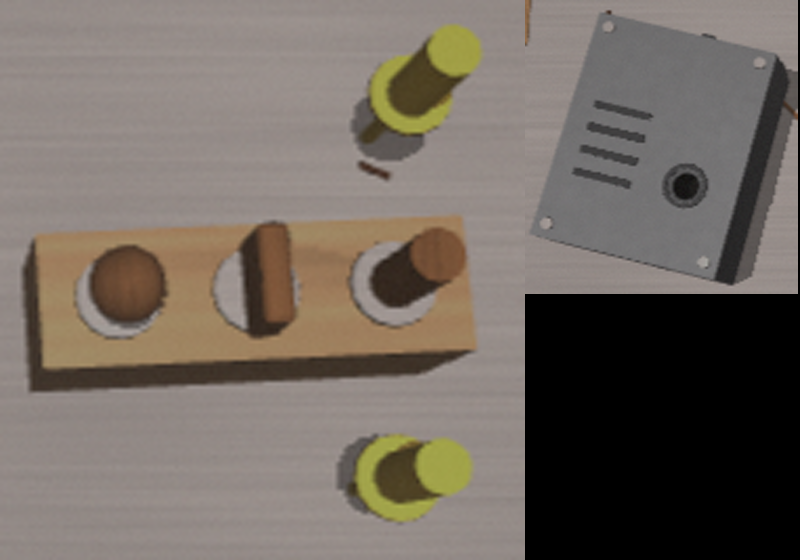

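View pics/c2.png

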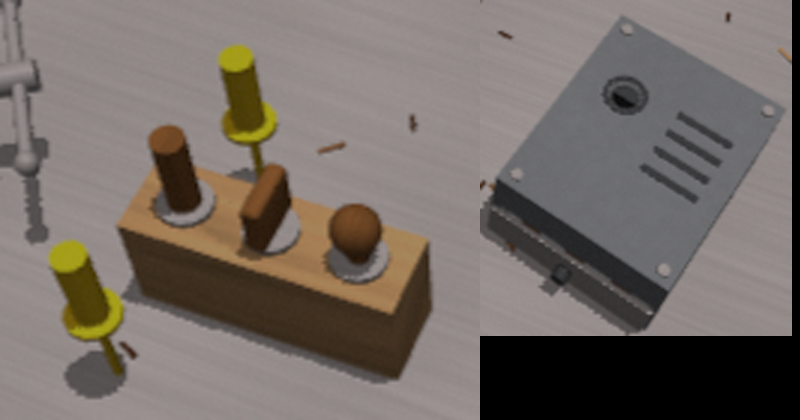

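Confirmed: a plain cylinder with a steel collar, and two yellow look-alikes either side of it along x. Triangulating now.

```bash
cat >u.py <<'E'
import numpy as np
np.set_printoptions(precision=4,suppress=True)
from scipy.spatial.transform import Rotation as R
T=dict(f=472.642,c=(322.838,197.419),E=np.array([[-0.0024,-0.981,0.1942,0.3659],[-1,0.0022,-0.0014,-0.0223],[0.0009,-0.1942,-0.981,0.9229]]))
S=dict(f=458.826,c=(320.877,197.307),E=np.array([[-0.3996,0.7765,-0.4872,1.0009],[0.9166,0.3295,-0.2266,0.1688],[-0.0154,-0.5371,-0.8434,0.912]]))
def ray(c,p):
    d=c['E'][:,:3]@np.array([(p[0]-c['c'][0])/c['f'],(p[1]-c['c'][1])/c['f'],1]);return c['E'][:,3],d/np.linalg.norm(d)
def tri(pt,ps):
    A=0;b=0;rs=[ray(T,pt),ray(S,ps)]
    for o,d in rs: P=np.eye(3)-np.outer(d,d);A=A+P;b=b+P@o
    x=np.linalg.solve(A,b);return x,[np.linalg.norm(np.cross(x-o,d)) for o,d in rs]
def pl(c,p,z):
    o,d=ray(c,p);return o+d*(z-o[2])/d[2]
E
python3 - <<'E'
from u import *
t=lambda x,y:(x/3.5+350,y/3.5+120)
s=lambda x,y:(x/3+170,y/3+95)
for n,a,b,z in [("pin top",t(438,255),s(168,137),.171),("hole",(216.2,218.1),(425.8,220),.095),("yel far",t(454,51),s(71,257),.17),("yel near",t(443,466),s(237,58),.17),("ball",t(128,283),s(355,230),.13),("collar",t(396,284),s(183,201),.1)]:
    print(n,*tri(a,b),"plane",pl(T,a,z),pl(S,b,z))
c=[pl(T,t(*p),.095) for p in [(36,237),(465,217),(475,350),(43,368)]];c=np.array(c);print(c,c.mean(0));e=c[0]+c[3]-c[1]-c[2];print("stand y axis",np.degrees(np.arctan2(-e[0],e[1])))
E
```

```text
pin top [ 0.5215 -0.27    0.1705] [np.float64(0.0010470606929848772), np.float64(0.0010470606929847497)] plane [ 0.5218 -0.2709  0.171 ] [ 0.5218 -0.2686  0.171 ]
hole [0.4933 0.1673 0.0906] [np.float64(0.0009397651784127618), np.float64(0.0009397651784127683)] plane [0.4929 0.1653 0.095 ] [0.4957 0.1681 0.095 ]
yel far [ 0.6263 -0.2895  0.1529] [np.float64(0.0017937377153204625), np.float64(0.0017937377153203519)] plane [ 0.6212 -0.2853  0.17  ] [ 0.6347 -0.2772  0.17  ]
yel near [ 0.425  -0.2709  0.1538] [np.float64(0.0015111220791952553), np.float64(0.0015111220791953167)] plane [ 0.4242 -0.2672  0.17  ] [ 0.4373 -0.2599  0.17  ]
ball [ 0.5166 -0.1314  0.1284] [np.float64(0.0011179035605843263), np.float64(0.0011179035605843235)] plane [ 0.5166 -0.1323  0.13  ] [ 0.5174 -0.1297  0.13  ]
collar [ 0.5221 -0.2728  0.0956] [np.float64(0.0006812404823459023), np.float64(0.0006812404823458756)] plane [ 0.5215 -0.2721  0.1   ] [ 0.5246 -0.2697  0.1   ]
[[ 0.5474 -0.0907  0.095 ]
 [ 0.5574 -0.3112  0.095 ]
 [ 0.4884 -0.3116  0.095 ]
 [ 0.4797 -0.093   0.095 ]] [ 0.5182 -0.2016  0.095 ]
stand y axis 2.4386834700056434
```

```bash
cat >>u.py <<'E'
from bench import arm
def go(p,yaxis=None):
    """shift (units of 50 mm) and turn for a world TCP target, tool down, tool y along yaxis"""
    s=arm.get_state();r=R.from_quat(s["ee_rot"])
    print("t",s["time"],"tcp",s["tool_pos"],"F",s["wrist_force"],"w",s["width"],"q6",s["joint_pos"][[0,5]])
    print("tool axes\n",r.as_matrix(),"\nlinear",r.inv().apply(np.array(p)-s["tool_pos"])/.05)
    if yaxis is not None:
        x=np.array([0,0,-1.]);y=np.array(yaxis,float);y/=np.linalg.norm(y)
        g=R.from_matrix(np.c_[x,y,np.cross(x,y)]);print("dr",(r.inv()*g).as_rotvec())
E
python3 - <<'E'
from u import *
go([.522,-.27,.28],[1,0.04,0]);go([.522,-.27,.28],[-1,-.04,0]);go([.138,.533,.30])
E
```

```text
t 0.1 tcp [0.1373 0.5321 0.2476] F [ 0.3605  0.1832 -0.7961] w 0.08536434358215038 q6 [ 1.1152 -0.2028]
tool axes
 [[-0.0007  0.2501  0.9682]
 [-0.0014  0.9682 -0.2501]
 [-1.     -0.0016 -0.0003]] 
linear [ -0.631  -13.6094  11.461 ]
dr [1.278  0.0007 0.0016]
t 0.1 tcp [0.1373 0.5321 0.2476] F [ 0.3605  0.1832 -0.7961] w 0.08536434358215038 q6 [ 1.1152 -0.2028]
tool axes
 [[-0.0007  0.2501  0.9682]
 [-0.0014  0.9682 -0.2501]
 [-1.     -0.0016 -0.0003]] 
linear [ -0.631  -13.6094  11.461 ]
dr [-1.8636 -0.0017  0.0008]
t 0.1 tcp [0.1373 0.5321 0.2476] F [ 0.3605  0.1832 -0.7961] w 0.08536434358215038 q6 [ 1.1152 -0.2028]
tool axes
 [[-0.0007  0.2501  0.9682]
 [-0.0014  0.9682 -0.2501]
 [-1.     -0.0016 -0.0003]] 
linear [-1.0485  0.0186  0.0081]
```

Emit:
move_arm --linear '[[-1, 0, 0], [-0.63, -1, 0.84], [-0.63, -2, 1.68], [-0.63, -3, 2.53], [-0.63, -4, 3.37], [-0.63, -5, 4.21], [-0.63, -6, 5.05], [-0.63, -7, 5.9], [-0.63, -8, 6.74], [-0.63, -9, 7.58], [-0.63, -10, 8.42], [-0.63, -11, 9.26], [-0.63, -12, 10.1], [-0.63, -13, 10.9], [-0.63, -13.61, 11.46], [-0.63, -13.61, 11.46], [-0.63, -13.61, 11.46], [-0.63, -13.61, 11.46]]' --dr '[[0, 0, 0], [0.1, 0, 0], [0.2, 0, 0], [0.3, 0, 0], [0.4, 0, 0], [0.5, 0, 0], [0.6, 0, 0], [0.7, 0, 0], [0.8, 0, 0], [0.9, 0, 0], [1.0, 0, 0], [1.1, 0, 0], [1.2, 0, 0], [1.278, 0, 0], [1.278, 0, 0], [1.278, 0, 0], [1.278, 0, 0], [1.278, 0, 0]]' --jaw '[85, 85, 85, 85, 85, 85, 85, 85, 85, 85, 85, 85, 85, 85, 85, 85, 85, 85]'

```text
time: 2.35
tool_pos: [0.5216, -0.268, 0.2798]
ee_rot: [0.49, 0.511, -0.49, 0.51]
wrist_force: [0.6, 0.0, -0.2]
width: 0.0851
```

```bash
python3 - <<'E'
from u import *
import cv2
go([.522,-.27,.14],[1,0.04,0])
d=arm.grab_frame("wrist");cv2.imwrite("pics/w1.png",d["frame"][:,:,::-1]);print(d["fx"],d["cx"],d["cy"],d["T_tool_cam"])
E
```

```text
t 2.35 tcp [ 0.5216 -0.268   0.2798] F [ 0.6085  0.015  -0.1727] w 0.08505374777583966 q6 [-0.6649 -0.706 ]
tool axes
 [[-0.0007  0.9992  0.0411]
 [ 0.001   0.0411 -0.9992]
 [-1.     -0.0006 -0.0011]] 
linear [2.7962 0.0084 0.044 ]
dr [ 0.0011 -0.0011  0.0006]
301.8753740080274 324.92838084507366 197.50753753651537 [[-0.0003 -0.2916  0.9565 -0.1252]
 [ 1.     -0.0006  0.0001 -0.0009]
 [ 0.0005  0.9565  0.2916 -0.0737]
 [ 0.      0.      0.      1.    ]]
```

View pics/w1.png

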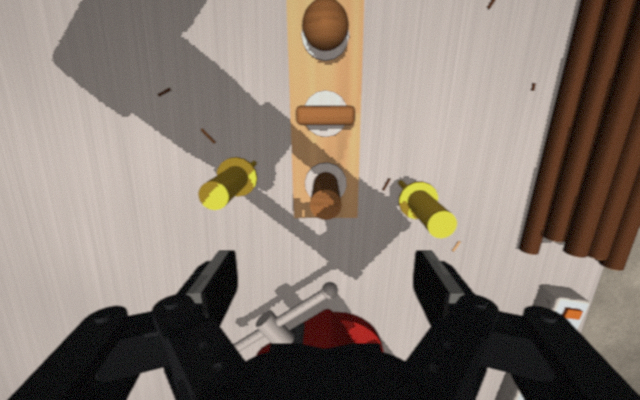

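Wrist view: pin handle top at about (324,204), midway between the fingers, with the yellow ones clear at (213,195) and (442,224). I'll cast the ray as a check.

```bash
cat >>u.py <<'E'
WT=np.array([[-0.0003,-0.2916,0.9565,-0.1252],[1,-0.0006,0.0001,-0.0009],[0.0005,0.9565,0.2916,-0.0737]])
def wr(p,z,pos,q):
    r=R.from_quat(q);o=r.apply(WT[:,3])+pos
    d=r.apply(WT[:,:3]@np.array([(p[0]-324.928)/301.875,(p[1]-197.508)/301.875,1]));return o+d*(z-o[2])/d[2]
E
python3 - <<'E'
from u import *
s=arm.get_state()
for p,z in [((324,204),.171),((326,181),.1),((213,195),.154),((442,224),.154),((325,25),.13)]:print(p,wr(p,z,s["tool_pos"],s["ee_rot"]))
E
```

```text
(324, 204) [ 0.5202 -0.2711  0.171 ]
(326, 181) [ 0.522  -0.2692  0.1   ]
(213, 195) [ 0.4237 -0.2724  0.154 ]
(442, 224) [ 0.6266 -0.2912  0.154 ]
(325, 25) [ 0.5153 -0.1317  0.13  ]
```

Emit:
move_arm --linear '[[0.7, 0, 0.04], [1.4, 0, 0.04], [2.1, 0, 0.04], [2.5, 0, 0.04], [2.76, 0, 0.04], [2.76, 0, 0.04], [2.76, 0, 0.04], [2.76, 0, 0.04], [2.76, 0, 0.04], [2.76, 0, 0.04], [2.76, 0, 0.04], [2.76, 0, 0.04], [2.76, 0, 0.04], [2.76, 0, 0.04]]' --dr '[[0, 0, 0], [0, 0, 0], [0, 0, 0], [0, 0, 0], [0, 0, 0], [0, 0, 0], [0, 0, 0], [0, 0, 0], [0, 0, 0], [0, 0, 0], [0, 0, 0], [0, 0, 0], [0, 0, 0], [0, 0, 0]]' --jaw '[85, 85, 85, 85, 85, 85, 20, 20, 20, 20, 20, 20, 20, 20]' --newtons 80

```text
time: 4.15
tool_pos: [0.5224, -0.272, 0.1425]
ee_rot: [0.49, 0.51, -0.49, 0.51]
wrist_force: [-1.6, 0.6, 5.8]
width: 0.024
```

Emit:
move_arm --linear '[[-0.3, 0, 0], [-0.6, 0, 0], [-1, 0, 0], [-1.5, 0, 0], [-2, 0, 0], [-2.5, 0, 0], [-3, 0, 0], [-3.4, 0, 0], [-3.4, 0, 0], [-3.4, 0, 0]]' --dr '[[0, 0, 0], [0, 0, 0], [0, 0, 0], [0, 0, 0], [0, 0, 0], [0, 0, 0], [0, 0, 0], [0, 0, 0], [0, 0, 0], [0, 0, 0]]' --jaw '[20, 20, 20, 20, 20, 20, 20, 20, 20, 20]'

```text
time: 5.4
tool_pos: [0.5219, -0.2714, 0.3112]
ee_rot: [0.49, 0.51, -0.49, 0.51]
wrist_force: [-0.2, -0.4, -1.4]
width: 0.0243
```

```bash
python3 - <<'E'
from u import *
import cv2
go([.494,.167,.312])
f=[arm.grab_frame(n)["frame"][:,:,::-1] for n in("scene","wrist")]
o=np.zeros((400,800,3),np.uint8);o[:,:400]=f[0][:,100:500];o[:,400:]=f[1][:,130:530];cv2.imwrite("pics/l1.png",o)
E
```

```text
t 5.4 tcp [ 0.5219 -0.2714  0.3112] F [-0.2496 -0.3503 -1.4037] w 0.02427140521421705 q6 [-0.669  -0.7091]
tool axes
 [[-0.0007  0.9992  0.04  ]
 [ 0.0006  0.04   -0.9992]
 [-1.     -0.0006 -0.0006]] 
linear [-0.0097 -0.207  -8.7833]
```

View pics/l1.png

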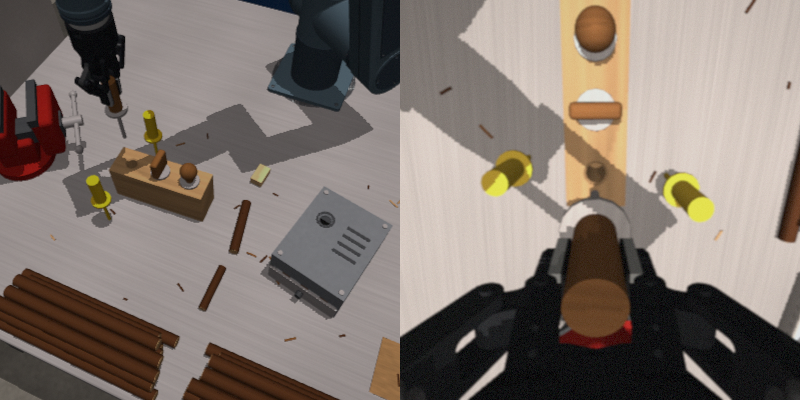

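The pin is held upright and clear of the stand. Now over the box hole.

Emit:
move_arm --linear '[[0, 0, -0.3], [0, 0, -0.9], [0, 0, -1.7], [0, -0.05, -2.5], [0, -0.08, -3.3], [0, -0.1, -4.1], [0, -0.12, -4.9], [0, -0.14, -5.7], [0, -0.16, -6.5], [0, -0.18, -7.3], [0, -0.2, -8.0], [0, -0.21, -8.5], [0, -0.21, -8.78], [0, -0.21, -8.78], [0, -0.21, -8.78], [0, -0.21, -8.78]]' --dr '[[0, 0, 0], [0, 0, 0], [0, 0, 0], [0, 0, 0], [0, 0, 0], [0, 0, 0], [0, 0, 0], [0, 0, 0], [0, 0, 0], [0, 0, 0], [0, 0, 0], [0, 0, 0], [0, 0, 0], [0, 0, 0], [0, 0, 0], [0, 0, 0]]' --jaw '[20, 20, 20, 20, 20, 20, 20, 20, 20, 20, 20, 20, 20, 20, 20, 20]'

```text
time: 7.5
tool_pos: [0.4943, 0.1657, 0.3118]
ee_rot: [0.49, 0.51, -0.49, 0.51]
wrist_force: [0.2, 0.7, -1.0]
width: 0.0243
```

```bash
python3 - <<'E'
from u import *
import cv2
go([.494,.167,.312])
f=[arm.grab_frame(n)["frame"][:,:,::-1] for n in("scene","wrist")]
np.save("q.npy",np.r_[arm.get_state()["tool_pos"],arm.get_state()["ee_rot"]])
o=np.zeros((480,800,3),np.uint8);o[:,:400]=cv2.resize(f[0][80:280,340:507],(400,480));o[:,400:]=cv2.resize(f[1][80:320,225:425],(400,480));cv2.imwrite("pics/l2.png",o)
E
```

```text
t 7.5 tcp [0.4943 0.1657 0.3118] F [ 0.2487  0.7483 -1.0391] w 0.024272781650801885 q6 [0.1094 0.0707]
tool axes
 [[-0.0001  0.9993  0.0387]
 [-0.0003  0.0387 -0.9993]
 [-1.     -0.0001  0.0003]] 
linear [-0.0042 -0.0053 -0.027 ]
```

View pics/l2.png

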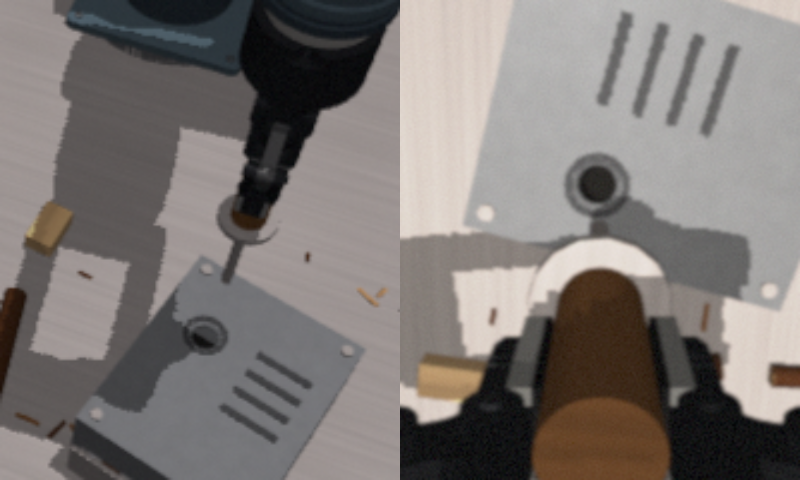

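```bash
python3 - <<'E'
from u import *
q=np.load("q.npy");p,o=q[:3],q[3:]
print("hole",wr((323.5,172),.095,p,o),pl(T,(216.2,218.1),.095),pl(S,(340+205*167/400,80+335*200/480),.095),pl(S,(425.8,220),.095))
print("tip",wr((324,189),.184,p,o),pl(S,(436,197),.184))
E
```

```text
hole [0.4918 0.1659 0.095 ] [0.4929 0.1653 0.095 ] [0.4949 0.1675 0.095 ] [0.4957 0.1681 0.095 ]
tip [0.4925 0.17   0.184 ] [0.4955 0.1715 0.184 ]
```

Both cameras put the tip about 3–4 mm to +y of the hole centre, with 7 mm of clearance. I'll shift by -3 mm in y and go in.

Emit:
move_arm --linear '[[0, 0, 0.06], [0.4, 0, 0.06], [0.8, 0, 0.06], [1.2, 0, 0.06], [1.5, 0, 0.06], [1.7, 0, 0.06], [1.9, 0, 0.06], [2.1, 0, 0.06], [2.3, 0, 0.06], [2.4, 0, 0.06], [2.4, 0, 0.06]]' --dr '[[0, 0, 0], [0, 0, 0], [0, 0, 0], [0, 0, 0], [0, 0, 0], [0, 0, 0], [0, 0, 0], [0, 0, 0], [0, 0, 0], [0, 0, 0], [0, 0, 0]]' --jaw '[20, 20, 20, 20, 20, 20, 20, 20, 20, 20, 20]'

```text
time: 8.98
tool_pos: [0.4941, 0.1636, 0.1914]
ee_rot: [0.49, 0.51, -0.49, 0.51]
wrist_force: [-0.3, 0.2, -1.5]
width: 0.024
```

Emit:
move_arm --linear '[[0.1, 0, 0], [0.2, 0, 0], [0.25, 0, 0], [0.3, 0, 0], [0.34, 0, 0], [0.38, 0, 0], [0.38, 0, 0]]' --dr '[[0, 0, 0], [0, 0, 0], [0, 0, 0], [0, 0, 0], [0, 0, 0], [0, 0, 0], [0, 0, 0]]' --jaw '[20, 20, 20, 20, 20, 20, 20]'

```text
time: 9.85
tool_pos: [0.4947, 0.1637, 0.174]
ee_rot: [0.49, 0.51, -0.489, 0.51]
wrist_force: [-1.7, 0.3, 7.2]
width: 0.0241
```

```bash
python3 - <<'E'
from u import *
import cv2
go([.494,.167,.312])
f=arm.grab_frame("scene")["frame"][:,:,::-1]
cv2.imwrite("pics/p1.png",cv2.resize(f[130:340,340:540],(600,600)))
E
```

```text
t 9.85 tcp [0.4947 0.1637 0.174 ] F [-1.7266  0.2911  7.2217] w 0.02414358709069878 q6 [0.1052 0.0652]
tool axes
 [[ 0.0017  0.9992  0.0401]
 [ 0.0001  0.0401 -0.9992]
 [-1.      0.0017 -0.0001]] 
linear [-2.7593 -0.0062 -0.0676]
```

View pics/p1.png

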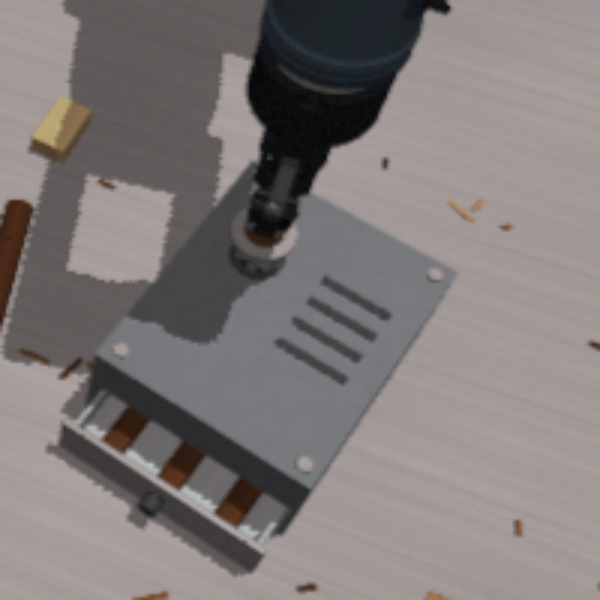

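The drawer has sprung open (knob at crop (150,500)) with the pin in the hole. Lifting out and going back to the stand.

Emit:
move_arm --linear '[[-0.3, 0, 0], [-0.7, 0, 0], [-1.1, 0, 0], [-1.5, 0, 0], [-1.9, 0, 0], [-2.3, 0, 0], [-2.6, 0, 0], [-2.76, 0, 0], [-2.76, 0, 0]]' --dr '[[0, 0, 0], [0, 0, 0], [0, 0, 0], [0, 0, 0], [0, 0, 0], [0, 0, 0], [0, 0, 0], [0, 0, 0], [0, 0, 0]]' --jaw '[20, 20, 20, 20, 20, 20, 20, 20, 20]'

```text
time: 11.02
tool_pos: [0.4944, 0.1636, 0.3111]
ee_rot: [0.49, 0.51, -0.49, 0.51]
wrist_force: [-0.3, 0.7, -1.3]
width: 0.0243
```

```bash
python3 - <<'E'
from u import *
go([.522,-.2715,.312],[1,.04,0])
E
```

```text
t 11.025 tcp [0.4944 0.1636 0.3111] F [-0.3494  0.6527 -1.2703] w 0.024259133489900924 q6 [0.1051 0.0651]
tool axes
 [[ 0.0006  0.9992  0.04  ]
 [ 0.0001  0.04   -0.9992]
 [-1.      0.0006 -0.    ]] 
linear [-0.0176  0.2037  8.7169]
dr [ 0.     -0.     -0.0006]
```

Emit:
move_arm --linear '[[0, 0, 0.3], [0, 0, 0.9], [0, 0, 1.7], [0, 0.05, 2.5], [0, 0.08, 3.3], [0, 0.1, 4.1], [0, 0.12, 4.9], [0, 0.14, 5.7], [0, 0.16, 6.5], [0, 0.18, 7.3], [0, 0.2, 8.0], [0, 0.2, 8.5], [0, 0.2, 8.72], [0, 0.2, 8.72], [0, 0.2, 8.72], [0, 0.2, 8.72]]' --dr '[[0, 0, 0], [0, 0, 0], [0, 0, 0], [0, 0, 0], [0, 0, 0], [0, 0, 0], [0, 0, 0], [0, 0, 0], [0, 0, 0], [0, 0, 0], [0, 0, 0], [0, 0, 0], [0, 0, 0], [0, 0, 0], [0, 0, 0], [0, 0, 0]]' --jaw '[20, 20, 20, 20, 20, 20, 20, 20, 20, 20, 20, 20, 20, 20, 20, 20]'

```text
time: 13.02
tool_pos: [0.5219, -0.2705, 0.3111]
ee_rot: [0.49, 0.51, -0.489, 0.51]
wrist_force: [-0.7, 0.8, -1.1]
width: 0.0238
```

```bash
python3 - <<'E'
from u import *
import cv2
go([.522,-.2715,.1425],[1,.04,0])
f=[arm.grab_frame(n)["frame"][:,:,::-1] for n in("scene","wrist")]
o=np.zeros((480,800,3),np.uint8);o[:,:400]=cv2.resize(f[0][40:240,150:317],(400,480));o[:,400:]=cv2.resize(f[1][80:320,225:425],(400,480));cv2.imwrite("pics/l3.png",o)
E
```

```text
t 13.025 tcp [ 0.5219 -0.2705  0.3111] F [-0.6944  0.8419 -1.1354] w 0.02383634342414353 q6 [-0.668  -0.7094]
tool axes
 [[ 0.0003  0.9991  0.0414]
 [ 0.0001  0.0414 -0.9991]
 [-1.      0.0003 -0.    ]] 
linear [3.3717 0.0013 0.0196]
dr [ 0.0014 -0.     -0.0003]
```

View pics/l3.png

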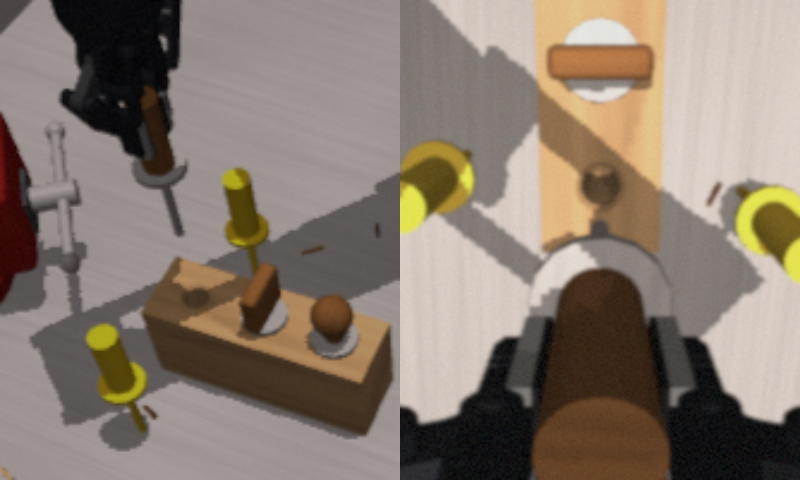

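The hole is at wrist crop (600,184) and the tip just below it, the same picture as over the box. Lowering with a 2 mm shift in y.

Emit:
move_arm --linear '[[0, 0, 0.05], [0.5, 0, 0.05], [1.0, 0, 0.05], [1.4, 0, 0.05], [1.6, 0, 0.05], [1.8, 0, 0.05], [2.0, 0, 0.05], [2.2, 0, 0.05], [2.2, 0, 0.05]]' --dr '[[0, 0, 0], [0, 0, 0], [0, 0, 0], [0, 0, 0], [0, 0, 0], [0, 0, 0], [0, 0, 0], [0, 0, 0], [0, 0, 0]]' --jaw '[20, 20, 20, 20, 20, 20, 20, 20, 20]'

```text
time: 14.25
tool_pos: [0.5214, -0.2739, 0.1999]
ee_rot: [0.49, 0.51, -0.49, 0.509]
wrist_force: [0.4, 0.5, -1.5]
width: 0.0244
```

Emit:
move_arm --linear '[[0.3, 0, -0.03], [0.6, 0, -0.03], [0.8, 0, -0.03], [1.0, 0, -0.03], [1.08, 0, -0.03], [1.13, 0, -0.03], [1.13, 0, -0.03]]' --dr '[[0, 0, 0], [0, 0, 0], [0, 0, 0], [0, 0, 0], [0, 0, 0], [0, 0, 0], [0, 0, 0]]' --jaw '[20, 20, 20, 20, 20, 20, 20]'

```text
time: 15.12
tool_pos: [0.5219, -0.2728, 0.1444]
ee_rot: [0.49, 0.51, -0.49, 0.51]
wrist_force: [0.4, -0.6, -0.9]
width: 0.0245
```

Emit:
move_arm --linear '[[0.02, 0, 0], [0.04, 0, 0], [0.05, 0, 0], [0.05, 0, 0]]' --dr '[[0, 0, 0], [0, 0, 0], [0, 0, 0], [0, 0, 0]]' --jaw '[20, 20, 20, 20]'

```text
time: 15.62
tool_pos: [0.5219, -0.2728, 0.1426]
ee_rot: [0.49, 0.51, -0.49, 0.51]
wrist_force: [-1.6, 0.9, 5.5]
width: 0.0243
```

Seated: 5.5 N upward at the same height as the grasp. Release and retreat straight up.

Emit:
move_arm --linear '[[0, 0, 0], [0, 0, 0], [0, 0, 0], [0, 0, 0], [0, 0, 0], [0, 0, 0], [0, 0, 0], [0, 0, 0], [0, 0, 0], [-0.4, 0, 0], [-0.9, 0, 0], [-1.5, 0, 0], [-2.2, 0, 0], [-2.8, 0, 0], [-2.8, 0, 0], [-2.8, 0, 0]]' --dr '[[0, 0, 0], [0, 0, 0], [0, 0, 0], [0, 0, 0], [0, 0, 0], [0, 0, 0], [0, 0, 0], [0, 0, 0], [0, 0, 0], [0, 0, 0], [0, 0, 0], [0, 0, 0], [0, 0, 0], [0, 0, 0], [0, 0, 0], [0, 0, 0]]' --jaw '[30, 36, 45, 55, 65, 75, 85, 85, 85, 85, 85, 85, 85, 85, 85, 85]'

```text
time: 17.62
tool_pos: [0.5214, -0.2724, 0.2808]
ee_rot: [0.49, 0.51, -0.49, 0.509]
wrist_force: [0.4, 0.1, -0.7]
width: 0.0851
```

```bash
python3 - <<'E'
from u import *
import cv2
go([.522,-.2715,.1425],[1,.04,0])
s=arm.get_state();np.save("q.npy",np.r_[s["tool_pos"],s["ee_rot"]])
f=[arm.grab_frame(n)["frame"][:,:,::-1] for n in("scene","wrist")]
o=np.zeros((420,800,3),np.uint8);o[:400,:400]=f[0][:,140:540];o[:,400:]=cv2.resize(f[1][80:290,225:425],(400,420));cv2.imwrite("pics/e.png",o)
E
```

```text
t 17.625 tcp [ 0.5214 -0.2724  0.2808] F [ 0.4488  0.0569 -0.6588] w 0.08512749960590599 q6 [-0.6709 -0.7109]
tool axes
 [[-0.0011  0.9992  0.04  ]
 [ 0.0008  0.04   -0.9992]
 [-1.     -0.001  -0.0009]] 
linear [ 2.7665  0.0161 -0.0146]
dr [ 0.     -0.0009  0.001 ]
```

View pics/e.png

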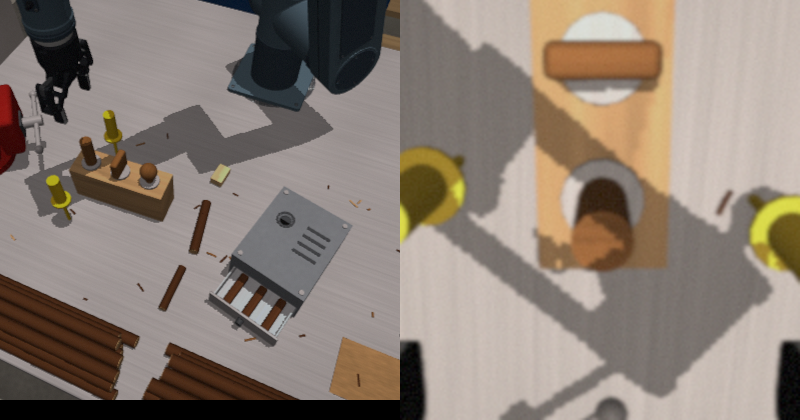

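```bash
python3 - <<'E'
from u import *
import cv2
q=np.load("q.npy")
print("top",wr((326.5,200),.171,q[:3],q[3:]),"collar",wr((326,175),.1,q[:3],q[3:]))
print("drawer knob out by",np.linalg.norm(pl(S,(376,323),.05)-pl(S,(365+81/2.4,180+274/2.4),.05)))
arm.sign_off()
E
```

```text
top [ 0.5217 -0.2723  0.171 ] collar [ 0.5212 -0.2674  0.1   ]
drawer knob out by 0.07443317142427329
the job is handed in; nothing more can be done
```

The drawer is open and the release pin is back upright in its own hole in the stand, released. I handed the job in at about 17.7 s. The sign-off gives no verdict, so what follows is from my own last checks.

- **Pressing:** I pushed the pin down through the box's round hole with about 7 N. The picture taken with the pin still in the hole shows the drawer already out.
- **Drawer:** comparing pictures, its knob has moved about 74 mm from shut. That is a rough pixel estimate (the most it can travel is 70 mm), and it fits a fully open drawer.
- **Pin:** the collar met the stand at the same TCP height as at the grasp, within 0.1 mm and with about 5.5 N upward. Afterwards the top of the handle measured within about 3 mm of where it started. Top and collar positions differ by about 5 mm over 71 mm. That would be a 0.07 rad lean at most, and is mostly reading error.
- **Arm:** the gripper is open and clear above the pin, with no contact force beyond noise.

In the pictures over the box, the pin's tip appeared 3–4 mm off the line straight below the TCP. I corrected for it in both insertions, and neither touched the rim. No other check failed.

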